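Lay out a blending place at the workshop scale

TASK

Set out the work for the next blend: stand the open amber bottle upright in the middle of the scale's pan, and lay its black screw cap, open side up as it is now, in the middle of the glass dish. Stand the three ingredient bottles upright in the cells of the bamboo caddy in the order in which they will be poured, counting from the end nearest the scale: golden oil first, the white bottle in the middle, orange oil at the far end. Keep every bottle upright on the way, set it down rather than letting it drop, and leave the green bottle and the little vial where they stand.

Things in the scene. Friction and masses are not known exactly. Their poses are not given: they have to be found in the camera images.
- amber_bottle: Empty open amber (dark brown) glass bottle, upright, no cap. Sizes in mm: total height 110, body diameter 46 up to 80 above its foot, rounded shoulder to 92, threaded neck diameter 23 up to the open mouth. Rigid; grip it from above around the body below the shoulder. About 130 g. Origin: centre of its underside, z up; yaw has no meaning.
- cap: Black ribbed screw cap of the amber bottle, lying open side up on its flat top: a round cup of outside diameter 30 mm, height 24 mm, white liner disc inside. Mass about 20 g. Origin: centre of its (lower) underside, z up.
- gold_bottle: Upright squeeze bottle, clear with golden-yellow oil, white collar and nozzle. Sizes in mm above its foot, total height 160: body diameter 44 up to 84, domed shoulder to 96, neck diameter 20 to 103, stiff ribbed collar diameter 28 from 103 to 125 (grip it here from above), cone nozzle to 160. About 140 g. Origin: centre of its underside, z up; yaw has no meaning.
- white_bottle: Upright squeeze bottle, opaque white, black collar, pale blue nozzle. Sizes in mm above its foot, total height 160: body diameter 44 up to 84, domed shoulder to 96, neck diameter 20 to 103, stiff ribbed collar diameter 28 from 103 to 125 (grip it here from above), cone nozzle to 160. About 140 g. Origin: centre of its underside, z up; yaw has no meaning.
- orange_bottle: Upright squeeze bottle, clear with deep orange oil, white collar and nozzle. Sizes in mm above its foot, total height 160: body diameter 44 up to 84, domed shoulder to 96, neck diameter 20 to 103, stiff ribbed collar diameter 28 from 103 to 125 (grip it here from above), cone nozzle to 160. About 140 g. Origin: centre of its underside, z up; yaw has no meaning.
- green_bottle: Upright squeeze bottle, clear with green oil, black collar, pale blue nozzle; not in this blend, leave it alone. Sizes in mm above its foot, total height 160: body diameter 44 up to 84, domed shoulder to 96, neck diameter 20 to 103, stiff ribbed collar diameter 28 from 103 to 125, cone nozzle to 160. About 140 g. Origin: centre of its underside, z up; yaw has no meaning.
- vial: Small orange vial with a blue band and a white cap, diameter 22 mm, height 64 mm, standing at the left of the work area; a bystander to be left alone. Origin: centre of its underside.
- scale: Compact digital scale (sizes in mm), fixed, left or right of the caddy, yaw within 15 degrees: aluminium housing, top at 20, display and three grey buttons at its -x side; square steel pan 94 x 94, flat top at 26 above the table. Origin: on the table under the middle of the pan, x from the display to the far edge, y to the left; housing from x = -85 to 51, y = -54 to 54.
- caddy: Open bamboo caddy (sizes in mm), fixed, yaw within 15 degrees: 206 long (its y), 72 wide (its x), walls 40 high, 5 thick, inner floor at 5. Three empty cells 62 x 62 in a row along its y, centres at y = -67, 0, 67 (x = 0), partitions 38 high. Origin: centre of its underside, z up. Its +y end is nearest the scale when the scale stands on its +y (left) side, else its -y end.
- dish: Shallow round clear-glass dish (sizes in mm), fixed to the table: outside diameter 90, rim 14 high, wall 3, flat inner floor at 3 above the table (inside diameter 84). Origin: centre of its underside, z up.

How it is judged:
At the end, for the whole second after the job is handed in: Amber bottle on the pan within 15 mm of its middle; in the caddy, from the scale's end: gold, white, orange, each on its cell's floor within 13 mm of its centre; cap open side up in the dish within 15 mm of its middle; all upright, at rest; green bottle and vial within 20 mm of their starts (x of amber_bottle in the frame of scale between -0.015 and 0.015 m and y of amber_bottle in the frame of scale between -0.015 and 0.015 m and z of amber_bottle in the frame of scale between 0.022 and 0.03 m and angle between each of amber_bottle, gold_bottle, white_bottle, orange_bottle's own z axis and vertical below 0.08 rad and x of white_bottle in the frame of caddy between -0.013 and 0.013 m and y of white_bottle in the frame of caddy between -0.013 and 0.013 m and ((y of scale in the frame of caddy above 0 m and x of gold_bottle in the frame of caddy between -0.013 and 0.013 m and y of gold_bottle in the frame of caddy between 0.054 and 0.08 m and x of orange_bottle in the frame of caddy between -0.013 and 0.013 m and y of orange_bottle in the frame of caddy between -0.08 and -0.054 m) or (y of scale in the frame of caddy below 0 m and x of gold_bottle in the frame of caddy between -0.013 and 0.013 m and y of gold_bottle in the frame of caddy between -0.08 and -0.054 m and x of orange_bottle in the frame of caddy between -0.013 and 0.013 m and y of orange_bottle in the frame of caddy between 0.054 and 0.08 m)) and z of gold_bottle in the frame of caddy between 0.001 and 0.009 m and z of white_bottle in the frame of caddy between 0.001 and 0.009 m and z of orange_bottle in the frame of caddy between 0.001 and 0.009 m and horizontal distance between cap and dish below 0.015 m and z of cap in the frame of dish between -0.001 and 0.007 m and angle between cap's own z axis and vertical below 0.15 rad and linear speed of each of gold_bottle, white_bottle, orange_bottle, amber_bottle, cap below 0.02 m/s and distance of each of green_bottle, vial from where it was at the start of the episode below 0.02 m); the robot touches nothing.
It fails at once if a bottle of the set, or a bystander, is tipped by more than about 30 degrees (angle between any of gold_bottle, white_bottle, orange_bottle, amber_bottle, green_bottle, vial's own z axis and vertical above 0.52 rad).
It fails at once if the green bottle or the vial is moved by more than 20 mm (distance of any of green_bottle, vial from where it was at the start of the episode above 0.02 m).
It fails at once if a bottle is let fall from more than about 2 cm ((contact force between amber_bottle and anything else below 0.05 N and linear speed of amber_bottle above 0.6 m/s) or (contact force between gold_bottle and anything else below 0.05 N and linear speed of gold_bottle above 0.6 m/s) or (contact force between white_bottle and anything else below 0.05 N and linear speed of white_bottle above 0.6 m/s) or (contact force between orange_bottle and anything else below 0.05 N and linear speed of orange_bottle above 0.6 m/s)).
It also fails if it takes over 128 s, if anything falls off the work surface, if the arm or the gripper's body presses on something with over 40 N, if the wrist force passes 120 N, or if a joint passes its speed limit or range.

ROBOT

A 6-joint arm with a two-finger parallel gripper is mounted at the origin on the work surface. World frame = base frame: x ahead of the robot, y to its left, z up, the work surface at z = 0. Lengths are in m, angles in rad, forces in N, time in s.
With the tool pointing down it reaches from about 0.25 to 0.85 m from the base axis. Payload 12.5 kg.
Tool frame: the origin (TCP) lies between the finger pads; the fingertips stand 8 mm ahead of it and the grasp point (between the pads) lies 11 mm behind it; z points along the fingers, y is the line along which they close (so a half turn about z gives the same grasp; the last joint's range is limited). The gripper opens to 93 mm and grips with 3 to 60 N. Pads are 15 mm wide; open, the fingers measure 128 mm over their backs; the gripper's body (75 mm by 188 mm) begins 65 mm behind the grasp point.
Start: joints at [-1.415, 0.351, 1.652, -0, 1.139, -0.085], TCP at [0.131, -0.534, 0.227] pointing down, gripper open.
Joint ranges: [-2.75, 2.75], [-0.79, 2.1], [0.01, 2.65], [-1.57, 4.71], [0.07, 3.14], [-2.87, 2.87]. Speed limits (rad/s): [2.22, 2.22, 2.79, 3.14, 3.14, 3.14].

INTERFACE

Orientations are given as a unit quaternion [x, y, z, w].
In Python, from cell import r, cams gives the robot as it stands.
- The arm moves only by the tool servo_tool, never from a script. Its argument "moves" is a list of rows, each a list of 5 numbers: the opening, from 0 (shut) to 1 (fully open), then the shift along the world's x, y, z in mm, then the turn about the world's z in degrees. In form: [[fingers, dx, dy, dz, roll], ...]. A call has exactly 5 rows; each row shifts and turns the commanded pose from where the row before left it; what a row does not reach is not made up. A row lasts 1/10 s, in which the tool goes at most 50 mm and 8.59 degrees, less where a joint would pass 70% of its speed; a pose out of reach is approached as far as the arm can. A call is refused whole if a number of a shift passes 50 or a number of a turn 8.59, either way. A call with a gripper value outside its range is refused whole. The fingers move at their own pace and stop on an object; "grip_force" is the grip in N (left out, the last holds). Time passes only in rows, so rows that do not move let the fingers close, or fill a call up. It gives the time, the measured TCP pose, the force, the opening and the grip force at its end, in the units of the state.
- r.observe(): the state, without advancing time (a new reading comes with each control period).
- cams.capture(name): name is "scene" or "top" or "wrist"; returns a dict with "frame" (384x512x3 uint8, blue, green, red), "depth" (384x512 float32, m along the optical axis (not along the pixel's ray), 0 where there is no reading), "intrinsics" (3x3 intrinsics, pixels), "R" (3x3) and "t" (3): a world point X has camera coordinates R X + t. Camera axes: x right, y down, z forward; pixel columns grow to the right and rows downward; lengths in m; the calibration is good to about 2 mm. A picture is of the moment at which its call begins.
- r.sign_off(): hands the job in; it is judged then, once.
The state is a dict: "clock": time; "qpos": joint angles; "qd": joint speeds; "tau": joint torques, N m; "position": TCP position; "tool_rot": TCP orientation; "force": force on the tool from outside, world axes, zero at the start; "torque": the same for the moment, N m; "opening": finger opening in m; "grasp_force": force on a finger pad.
Only numpy, scipy, OpenCV 4.12 (cv2) and the standard library are available. Lean on these libraries where they do the work, as an engineer would, in place of code of your own. Each camera call takes 0.05 s, during which the arm holds its last target. There are 200 camera calls.

## Working session

There is one attempt and no reset: what is moved stays moved. The work goes in short steps, Python scripts to look and compute and a tool call to move; the robot and the scene stay as the last step left them, time stands still between calls to the robot, and variables do not carry over. Pictures are saved under pics/ and viewed, at most 14 in all, crops included, and the job is handed in when it is done.

Besides the shell and the picture viewer there is one more tool, called after "Request:" as name(argument=value, ...) on one line, values as JSON. servo_tool: Moves the arm, as the interface text tells. Its arguments: {"type":"object","properties":{"moves":{"type":"array","items":{"type":"array","items":{"type":"number"}}},"grip_force":{"type":"number"}},"required":["moves"]}

```bash
mkdir -p pics; ls
cat > h.py <<'E'
import numpy as np, cv2
from cell import r, cams
def cap(n, save=None):
    c=cams.capture(n)
    if save: cv2.imwrite(f'pics/{save}.png',c['frame'])
    return c
def cloud(c):
    K,R,t=c['intrinsics'],c['R'],c['t']; d=c['depth']
    v,u=np.indices(d.shape)
    P=np.stack([(u-K[0,2])/K[0,0]*d,(v-K[1,2])/K[1,1]*d,d],-1)
    W=(P-t)@R
    W[d==0]=np.nan
    return W
def ray(c,u,v,z):
    K,R,t=c['intrinsics'],c['R'],c['t']
    d=R.T@np.array([(u-K[0,2])/K[0,0],(v-K[1,2])/K[1,1],1]); o=-R.T@t
    return o+d*(z-o[2])/d[2]
E
python3 - <<'E'
from h import *
a=cap('top','top0'); b=cap('scene','scene0')
np.savez('c0.npz',top=cloud(a),scene=cloud(b),tf=a['frame'],sf=b['frame'])
for c in(a,b): print(-c['R'].T@c['t'], c['R'][2], c['intrinsics'][0,0])
s=r.observe();print(s['clock'],s['position'],s['tool_rot'],s['opening'])
E
```

```text
pics
[0.29610776 0.02111112 1.18150602] [ 0.20099502  0.00816645 -0.97955822] 387.36327011164803
[ 0.91983701 -0.59296786  0.94498611] [-0.35172247  0.53534035 -0.76792058] 463.94959766522476
0.1 [ 0.13114016 -0.5338219   0.22617415] [ 9.92760325e-01  1.20111064e-01 -2.35154428e-05 -5.17654974e-04] 0.0924479738907094
```

View pics/top0.png

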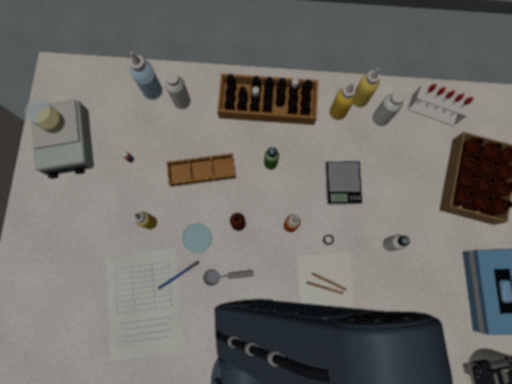

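View pics/scene0.png

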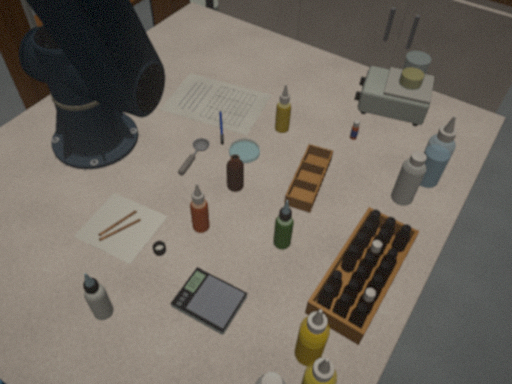

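The top view shows: gold (146,220), amber (238,221), orange (292,222), cap (328,239), white (397,242), green (271,157), scale (344,182), caddy (201,169), dish (197,237) and vial (129,157). The scale is on the caddy's -y side, so gold goes in the -y cell.

Run:
```python
from h import *
from scipy.optimize import least_squares
D=np.load('c0.npz'); T=D['top'];S=D['scene']
px=dict(gold=(146,220),amber=(238,221),orange=(292,222),white=(397,242),green=(271,157),cap=(328,239),vial=(129,157))
for n,(u,v) in px.items():
    q=T[v-3:v+4,u-3:u+4].reshape(-1,3); p=np.nanmedian(q,0)
    out=[]
    for W in(T,S):
        P=W.reshape(-1,3); P=P[np.isfinite(P[:,0])]
        P=P[(np.hypot(*(P[:,:2]-p[:2]).T)<.05)&(P[:,2]>.006)]
        out.append(P)
    A=np.vstack(out)
    R,lo,hi={'amber':(.023,.01,.078),'cap':(.015,.004,.02),'vial':(.011,.008,.05)}.get(n,(.022,.01,.082))
    fits=[]
    for B in out+[A]:
        B=B[(B[:,2]>lo)&(B[:,2]<hi)]
        if len(B)<8: fits.append(None);continue
        f=least_squares(lambda c:np.hypot(B[:,0]-c[0],B[:,1]-c[1])-R,p[:2],loss='soft_l1',f_scale=.002)
        fits.append((f.x.round(4).tolist(),len(B),round(float(np.median(np.abs(f.fun)))*1e3,1)))
    top=A[A[:,2]>A[:,2].max()-.03]
    print(n,p.round(3),'zmax',[round(float(o[:,2].max()),3) for o in out],'tipmean',top[:,:2].mean(0).round(4),len(top)); print('   ',fits)
# planar parts
def rect(n,win,lo,hi,W):
    u0,u1,v0,v1=win; P=W[v0:v1,u0:u1].reshape(-1,3);P=P[np.isfinite(P[:,0])]
    P=P[(P[:,2]>lo)&(P[:,2]<hi)]
    print(n,len(P),cv2.minAreaRect((P[:,:2]*1000).astype(np.float32)),'medz',np.median(P[:,2]))
rect('scale',(318,370,150,212),.012,.05,T); rect('scaleS',(165,255,262,335),.012,.05,S)
rect('pan',(318,370,150,212),.0235,.05,T)
rect('caddy',(158,244,145,195),.03,.06,T); rect('caddyS',(280,340,140,215),.03,.06,S)
rect('dish',(178,216,218,256),.0085,.03,T)
hsv=cv2.cvtColor(D['tf'],cv2.COLOR_BGR2HSV); print('dishcol',hsv[237,197],'caddy',hsv[160,180],'bg',hsv[200,180])
```

```text
gold [0.421 0.337 0.093] zmax [0.162, 0.163] tipmean [0.4262 0.348 ] 67
    [([0.4275, 0.3515], 103, 0.3), ([0.4236, 0.352], 280, 1.1), ([0.4246, 0.3522], 383, 1.2)]
amber [0.436 0.078 0.105] zmax [0.115, 0.114] tipmean [0.4435 0.0779] 363
    [([0.444, 0.0816], 38, 0.2), ([0.4405, 0.0822], 301, 0.9), ([0.441, 0.0824], 339, 1.1)]
orange [ 0.442 -0.072  0.122] zmax [0.16, 0.162] tipmean [ 0.4491 -0.0786] 85
    [([0.4501, -0.0774], 55, 0.2), ([0.4465, -0.077], 317, 0.6), ([0.447, -0.077], 372, 0.9)]
white [ 0.41  -0.368  0.096] zmax [0.163, 0.161] tipmean [ 0.4159 -0.3811] 99
    [([0.4155, -0.3816], 125, 0.4), ([0.4122, -0.381], 376, 0.5), ([0.4125, -0.3812], 501, 0.7)]
green [ 0.629 -0.002  0.096] zmax [0.163, 0.161] tipmean [ 0.6411 -0.0064] 78
    [([0.6432, -0.0044], 98, 0.3), ([0.6397, -0.0035], 318, 0.6), ([0.6408, -0.0034], 416, 1.0)]
cap [ 0.414 -0.192  0.01 ] zmax [0.029, 0.029] tipmean [ 0.4124 -0.193 ] 255
    [([0.4241, -0.1881], 49, 4.2), ([0.4135, -0.1938], 97, 2.3), ([0.4141, -0.1924], 146, 3.1)]
vial [0.617 0.432 0.035] zmax [0.068, 0.067] tipmean [0.6205 0.4344] 118

[... 279 characters left out ...]
3125), (136.20680236816406, 109.48335266113281), 4.431451797485352) medz 0.025233739826776704
pan 863 ((592.771240234375, -232.88552856445312), (131.4755401611328, 103.53953552246094), 5.679349422454834) medz 0.026146848781150887
caddy 461 ((599.6348266601562, 207.84104919433594), (73.62852478027344, 205.90809631347656), 11.94532299041748) medz 0.03795905361894229
caddyS 627 ((596.8765869140625, 207.87103271484375), (72.52960205078125, 211.65943908691406), 12.114834785461426) medz 0.03886746728935001
dish 116 ((390.80450439453125, 203.22384643554688), (84.54680633544922, 88.0611572265625), 4.538450717926025) medz 0.012743184998008882
dishcol [ 93  46 133] caddy [ 14  89 114] bg [ 17  16 145]
```

Request:
servo_tool(moves=[[0.6,15,8,0,0],[0.6,30,16,0,0],[0.6,36,20,0,0],[0.6,36,20,0,0],[0.6,36,20,0,0]], grip_force=25)

```text
clock: 0.6
position: [0.286, -0.4484, 0.2266]
tool_rot: [0.993, 0.12, 0.0, -0.0]
force: [-0.0, -0.7, 0.0]
opening: 0.0586
grasp_force: 0.0
```

Request:
servo_tool(moves=[[0.6,36,20,0,0],[0.6,36,20,0,0],[0.6,30,16,0,0],[0.6,20,10,0,0],[0.6,0,0,0,0]])

```text
clock: 1.1
position: [0.4085, -0.3819, 0.2264]
tool_rot: [0.993, 0.122, 0.0, -0.0]
force: [-0.1, -0.4, 0.4]
opening: 0.0557
grasp_force: 0.0
```

Run:
```python
from h import *
c=cap('wrist','w0'); W=cloud(c); s=r.observe(); print(s['position'])
P=W.reshape(-1,3);P=P[np.isfinite(P[:,0])]
B=P[(np.hypot(P[:,0]-.414,P[:,1]+.381)<.04)]
for lo,hi in((.01,.08),(.104,.124),(.126,.165)):
    q=B[(B[:,2]>lo)&(B[:,2]<hi)]; print(lo,len(q),q[:,:2].mean(0) if len(q) else '', q.min(0) if len(q) else '', q.max(0) if len(q) else '')
```

```text
[ 0.40716798 -0.3827753   0.22635789]
0.01 247 [ 0.43126564 -0.37635956] [ 0.41767093 -0.39923178  0.01022726] [ 0.43499077 -0.35935224  0.0799398 ]
0.104 227 [ 0.41982896 -0.3789414 ] [ 0.39917739 -0.39567304  0.10402513] [ 0.42820975 -0.36621715  0.12398706]
0.126 438 [ 0.41639468 -0.38009492] [ 0.40360962 -0.39226656  0.12601749] [ 0.4244027  -0.36898567  0.16181409]
```

View pics/w0.png

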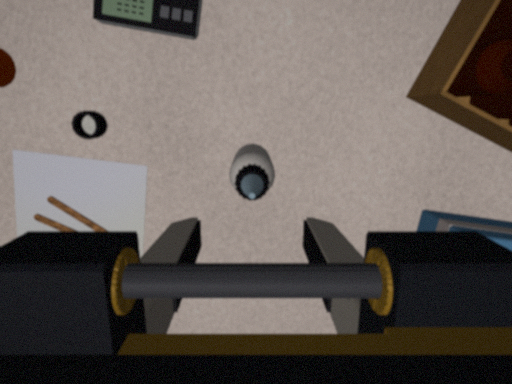

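The wrist view shows the white bottle at (252,180), between the fingers and slightly ahead in x, consistent with (0.414,-0.381). I'll align, descend and grip.

Request:
servo_tool(moves=[[0.6,8,3,0,0],[0.6,0,0,-25,0],[0.6,0,0,-40,0],[0.6,0,0,-35,0],[0.6,0,0,-20,0]])

```text
clock: 1.65
position: [0.4129, -0.3806, 0.1041]
tool_rot: [0.993, 0.119, -0.001, -0.001]
force: [0.4, 0.8, 0.4]
opening: 0.0563
grasp_force: 0.0
```

Request:
servo_tool(moves=[[0.6,0,0,0,0],[0,0,0,0,0],[0,0,0,0,0],[0,0,0,0,0],[0,0,0,0,0]])

```text
clock: 2.15
position: [0.4144, -0.3814, 0.1075]
tool_rot: [0.993, 0.12, 0.0, 0.001]
force: [-0.5, -0.1, -0.1]
opening: 0.0284
grasp_force: 0.1
```

Request:
servo_tool(moves=[[0,0,0,0,0],[0,0,0,0,0],[0,0,0,10,0],[0,0,0,20,0],[0,0,0,35,0]])

```text
clock: 2.65
position: [0.4134, -0.3803, 0.1712]
tool_rot: [0.993, 0.12, -0.001, -0.001]
force: [1.0, 0.0, -1.1]
opening: 0.0274
grasp_force: 25.0
```

Request:
servo_tool(moves=[[0,0,0,40,0],[0,3,8,35,0],[0,5,18,25,0],[0,9,30,10,0],[0,12,38,0,0]])

```text
clock: 3.15
position: [0.4435, -0.287, 0.284]
tool_rot: [0.993, 0.119, 0.001, 0.001]
force: [0.5, 0.2, -0.6]
opening: 0.0278
grasp_force: 25.0
```

Request:
servo_tool(moves=[[0,13,42,0,0],[0,13,42,0,0],[0,13,42,0,0],[0,13,42,0,0],[0,13,42,0,0]])

```text
clock: 3.65
position: [0.5083, -0.0753, 0.2823]
tool_rot: [0.993, 0.12, 0.0, 0.0]
force: [0.6, 0.8, -0.9]
opening: 0.0275
grasp_force: 25.0
```

Request:
servo_tool(moves=[[0,13,42,0,0],[0,13,42,0,0],[0,13,42,0,0],[0,13,42,0,0],[0,13,42,0,0]])

```text
clock: 4.15
position: [0.5732, 0.1347, 0.2823]
tool_rot: [0.993, 0.12, 0.0, 0.0]
force: [1.6, 0.7, -1.7]
opening: 0.0275
grasp_force: 25.0
```

Request:
servo_tool(moves=[[0,12,35,0,0],[0,9,25,0,0],[0,4,12,0,0],[0,0,3,0,0],[0,0,0,0,0]])

```text
clock: 4.65
position: [0.5979, 0.2073, 0.2817]
tool_rot: [0.993, 0.12, -0.0, 0.0]
force: [-0.7, 0.1, -0.6]
opening: 0.0275
grasp_force: 25.0
```

Request:
servo_tool(moves=[[0,0,0,-15,0],[0,0,0,-35,0],[0,0,0,-40,0],[0,0,0,-25,0],[0,0,0,-10,0]])

```text
clock: 5.15
position: [0.597, 0.2062, 0.1544]
tool_rot: [0.993, 0.119, -0.002, 0.0]
force: [-0.4, -0.8, -0.6]
opening: 0.0273
grasp_force: 25.0
```

Run:
```python
from h import *
from scipy.optimize import least_squares
c=cap('scene','s1');t=cap('top');s=r.observe(); print(s['position'])
for n,k in(('scene',c),('top',t)):
    P=cloud(k).reshape(-1,3);P=P[np.isfinite(P[:,0])]; P=P[np.hypot(P[:,0]-.598,P[:,1]-.208)<.045]
    for lo,hi in((.06,.09),(.09,.12)):
        B=P[(P[:,2]>lo)&(P[:,2]<hi)]
        if len(B)<8: print(n,len(B));continue
        f=least_squares(lambda q:np.hypot(B[:,0]-q[0],B[:,1]-q[1])-.022,[.598,.208],loss='soft_l1',f_scale=.002); print(n,lo,f.x.round(4),len(B))
cv2.imwrite('pics/s1c.png',cv2.resize(c['frame'][90:260,230:400],None,fx=3,fy=3))
```

```text
[0.5978241  0.20685946 0.1561435 ]
scene 0.06 [0.5944 0.2064] 136
scene 0.09 [0.5948 0.2062] 142
top 0
top 0
```

View pics/s1c.png

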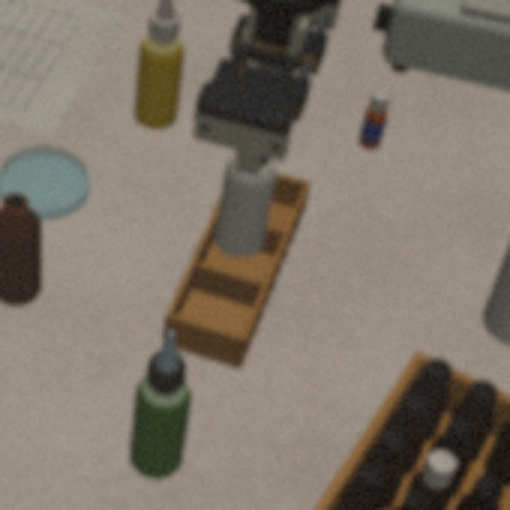

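The crop shows the white bottle upright above the middle cell (at about (245,220) in the crop). I'll correct by +2 mm in x and +1 mm in y and set it down.

Request:
servo_tool(moves=[[0,2,1,-10,0],[0,0,0,-14,0],[0,0,0,-10,0],[0,0,0,-5,0],[0,0,0,-3,0]])

```text
clock: 5.75
position: [0.6, 0.2089, 0.114]
tool_rot: [0.993, 0.12, -0.0, 0.0]
force: [0.2, 0.5, 0.0]
opening: 0.0275
grasp_force: 25.0
```

Request:
servo_tool(moves=[[0,0,0,-1,0],[0,0,0,0,0],[0,0,0,0,0],[0,0,0,0,0],[0,0,0,0,0]])

```text
clock: 6.25
position: [0.6003, 0.2089, 0.1139]
tool_rot: [0.993, 0.12, 0.0, -0.0]
force: [-0.5, 0.6, -0.4]
opening: 0.0278
grasp_force: 25.0
```

Request:
servo_tool(moves=[[0,0,0,-2,0],[0,0,0,-1,0],[0,0,0,0,0],[0.45,0,0,0,0],[0.45,0,0,0,0]])

```text
clock: 6.75
position: [0.6002, 0.2089, 0.1107]
tool_rot: [0.993, 0.12, 0.0, -0.0]
force: [-0.3, 0.4, 0.4]
opening: 0.0388
grasp_force: 0.0
```

Request:
servo_tool(moves=[[0.5,0,0,0,0],[0.5,0,0,10,0],[0.5,0,0,25,0],[0.5,0,0,40,0],[0.5,0,-5,35,0]])

```text
clock: 7.25
position: [0.6001, 0.2042, 0.2228]
tool_rot: [0.993, 0.12, 0.0, -0.0]
force: [1.2, 1.0, 0.4]
opening: 0.0467
grasp_force: 0.0
```

Request:
servo_tool(moves=[[0.6,-12,-22,0,0],[0.6,-20,-38,0,0],[0.6,-22,-40,0,0],[0.6,-22,-40,0,0],[0.6,-22,-40,0,0]])

```text
clock: 7.75
position: [0.5012, 0.0226, 0.2213]
tool_rot: [0.993, 0.12, 0.0, 0.0]
force: [1.3, -0.4, 0.2]
opening: 0.0558
grasp_force: 0.0
```

Request:
servo_tool(moves=[[0.6,-22,-40,0,0],[0.6,-18,-34,0,0],[0.6,-10,-20,0,0],[0.6,-4,-7,0,0],[0.6,0,0,0,0]])

```text
clock: 8.25
position: [0.4482, -0.0775, 0.2211]
tool_rot: [0.993, 0.119, 0.0, 0.0]
force: [-0.3, 0.1, 0.9]
opening: 0.0559
grasp_force: 0.0
```

```bash
cat >> h.py <<'E'
def wb(x,y):
    c=cap('wrist'); P=cloud(c).reshape(-1,3);P=P[np.isfinite(P[:,0])]
    print('tcp',r.observe()['position'].round(4))
    P=P[np.hypot(P[:,0]-x,P[:,1]-y)<.035]
    for lo,hi in((.104,.124),(.126,.165)):
        q=P[(P[:,2]>lo)&(P[:,2]<hi)]; print(lo,len(q),((q.min(0)+q.max(0))/2).round(4) if len(q) else '', q.mean(0) if len(q) else '')
E
python3 -c "
from h import *
wb(.448,-.077)"
```

```text
tcp [ 0.4485 -0.0769  0.221 ]
0.104 250 [ 0.4477 -0.0769  0.1142] [ 0.45446207 -0.07547729  0.11809435]
0.126 459 [ 0.4488 -0.0766  0.1436] [ 0.45093945 -0.07618962  0.14083784]
```

Aligned with the orange bottle. I'll descend 115 mm and grip.

Request:
servo_tool(moves=[[0.6,0,0,-25,0],[0.6,0,0,-40,0],[0.6,0,0,-35,0],[0.6,0,0,-15,0],[0.6,0,0,0,0]])

```text
clock: 8.8
position: [0.4476, -0.0758, 0.1038]
tool_rot: [0.993, 0.121, -0.002, -0.001]
force: [-0.4, 0.1, -0.2]
opening: 0.0558
grasp_force: 0.0
```

Request:
servo_tool(moves=[[0,0,0,0,0],[0,0,0,0,0],[0,0,0,0,0],[0,0,0,0,0],[0,0,0,0,0]])

```text
clock: 9.3
position: [0.4486, -0.0771, 0.1063]
tool_rot: [0.993, 0.12, 0.001, 0.0]
force: [-0.6, 1.3, 6.2]
opening: 0.0276
grasp_force: 25.0
```

Request:
servo_tool(moves=[[0,0,0,0,0],[0,0,0,10,0],[0,0,0,25,0],[0,0,0,40,0],[0,0,0,40,0]])

```text
clock: 9.8
position: [0.4475, -0.077, 0.2223]
tool_rot: [0.993, 0.12, -0.001, -0.0]
force: [0.6, 0.1, -1.3]
opening: 0.0276
grasp_force: 25.0
```

Request:
servo_tool(moves=[[0,3,10,35,0],[0,6,20,25,0],[0,10,32,10,0],[0,14,40,0,0],[0,14,40,0,0]])

```text
clock: 10.3
position: [0.4953, 0.0661, 0.2917]
tool_rot: [0.993, 0.12, 0.001, 0.0]
force: [1.0, -0.1, -1.5]
opening: 0.0277
grasp_force: 25.0
```

Request:
servo_tool(moves=[[0,15,40,0,0],[0,15,40,0,0],[0,15,40,0,0],[0,15,36,0,0],[0,14,26,0,0]])

```text
clock: 10.8
position: [0.5691, 0.249, 0.2909]
tool_rot: [0.993, 0.121, -0.0, 0.0]
force: [0.7, -0.5, -0.4]
opening: 0.0275
grasp_force: 25.0
```

Request:
servo_tool(moves=[[0,10,15,0,0],[0,6,9,0,0],[0,0,2,0,0],[0,0,0,0,0],[0,0,0,0,0]])

```text
clock: 11.3
position: [0.5849, 0.2721, 0.2909]
tool_rot: [0.993, 0.12, -0.0, 0.0]
force: [0.6, -0.0, -2.3]
opening: 0.0277
grasp_force: 25.0
```

Request:
servo_tool(moves=[[0,0,1,-20,0],[0,0,0,-40,0],[0,0,0,-40,0],[0,0,0,-25,0],[0,0,0,-10,0]])

```text
clock: 11.8
position: [0.584, 0.2728, 0.1533]
tool_rot: [0.993, 0.12, -0.002, 0.001]
force: [0.2, -0.9, -2.4]
opening: 0.0276
grasp_force: 25.0
```

Request:
servo_tool(moves=[[0,0,0,-12,0],[0,0,0,-14,0],[0,0,0,-10,0],[0,0,0,-5,0],[0,0,0,-3,0]])

```text
clock: 12.3
position: [0.5852, 0.2739, 0.1114]
tool_rot: [0.993, 0.12, 0.0, -0.0]
force: [-0.1, 0.2, -0.8]
opening: 0.0273
grasp_force: 25.0
```

Request:
servo_tool(moves=[[0,0,0,0,0],[0,0,0,-1,0],[0,0,0,0,0],[0.45,0,0,0,0],[0.45,0,0,0,0]])

```text
clock: 12.8
position: [0.5853, 0.2739, 0.1108]
tool_rot: [0.993, 0.12, 0.0, -0.0]
force: [0.4, -1.2, -0.0]
opening: 0.0386
grasp_force: 0.0
```

Request:
servo_tool(moves=[[0.48,0,0,0,0],[0.48,0,0,10,0],[0.48,0,0,25,0],[0.48,0,0,40,0],[0.5,-5,0,35,0]])

```text
clock: 13.3
position: [0.5804, 0.2739, 0.223]
tool_rot: [0.993, 0.12, 0.0, -0.0]
force: [0.4, 0.2, 0.3]
opening: 0.0456
grasp_force: 0.0
```

Request:
servo_tool(moves=[[0.6,-20,10,0,0],[0.6,-40,20,0,0],[0.6,-40,20,0,0],[0.6,-35,18,0,0],[0.6,-20,9,0,0]])

```text
clock: 13.8
position: [0.4229, 0.3519, 0.2216]
tool_rot: [0.993, 0.121, 0.0, -0.0]
force: [1.0, -0.3, 0.2]
opening: 0.0559
grasp_force: 0.0
```

Run:
```python
from h import *
wb(.425,.352)
```

```text
tcp [0.4213 0.3526 0.2216]
0.104 240 [0.4252 0.3517 0.114 ] [0.43209713 0.35330476 0.11803242]
0.126 458 [0.426  0.3519 0.1438] [0.4281765  0.35245821 0.14086901]
```

Request:
servo_tool(moves=[[0.6,0,0,0,0],[0.6,0,0,-25,0],[0.6,0,0,-40,0],[0.6,0,0,-35,0],[0.6,0,0,-15,0]])

```text
clock: 14.35
position: [0.4253, 0.3495, 0.1029]
tool_rot: [0.993, 0.12, -0.001, 0.001]
force: [-0.3, 0.2, -0.1]
opening: 0.0557
grasp_force: 0.0
```

Request:
servo_tool(moves=[[0.6,0,0,0,0],[0,0,0,0,0],[0,0,0,0,0],[0,0,0,0,0],[0,0,0,0,0]])

```text
clock: 14.85
position: [0.4256, 0.3511, 0.1064]
tool_rot: [0.993, 0.12, 0.001, -0.0]
force: [0.5, -0.3, 0.5]
opening: 0.0281
grasp_force: 0.1
```

Request:
servo_tool(moves=[[0,0,0,0,0],[0,0,0,0,0],[0,0,0,10,0],[0,0,0,25,0],[0,0,0,40,0]])

```text
clock: 15.35
position: [0.424, 0.35, 0.18]
tool_rot: [0.993, 0.12, -0.002, 0.001]
force: [1.0, 0.6, -1.4]
opening: 0.0275
grasp_force: 25.0
```

Request:
servo_tool(moves=[[0,0,0,40,0],[0,3,-8,35,0],[0,6,-18,25,0],[0,12,-28,10,0],[0,18,-35,0,0]])

```text
clock: 15.85
position: [0.4643, 0.2617, 0.2929]
tool_rot: [0.993, 0.121, 0.001, -0.0]
force: [1.4, 0.0, -0.8]
opening: 0.0277
grasp_force: 25.0
```

Request:
servo_tool(moves=[[0,20,-36,0,0],[0,26,-34,0,0],[0,32,-26,0,0],[0,32,-14,0,0],[0,22,-6,0,0]])

```text
clock: 16.35
position: [0.5975, 0.144, 0.2908]
tool_rot: [0.993, 0.119, -0.0, 0.0]
force: [-0.8, 0.2, -1.1]
opening: 0.0275
grasp_force: 25.0
```

Request:
servo_tool(moves=[[0,12,-3,0,0],[0,4,0,0,0],[0,0,0,0,0],[0,0,0,0,0],[0,0,0,0,0]])

```text
clock: 16.85
position: [0.6116, 0.1433, 0.2909]
tool_rot: [0.993, 0.12, 0.0, -0.0]
force: [-0.3, 0.5, -1.4]
opening: 0.0277
grasp_force: 25.0
```

Request:
servo_tool(moves=[[0,1,-1,-20,0],[0,0,0,-40,0],[0,0,0,-40,0],[0,0,0,-25,0],[0,0,0,-10,0]])

```text
clock: 17.35
position: [0.6117, 0.1419, 0.1533]
tool_rot: [0.993, 0.12, -0.002, 0.0]
force: [-0.2, 0.9, -1.2]
opening: 0.0275
grasp_force: 25.0
```

Request:
servo_tool(moves=[[0,0,0,-12,0],[0,0,0,-14,0],[0,0,0,-10,0],[0,0,0,-5,0],[0,0,0,-3,0]])

```text
clock: 17.85
position: [0.6132, 0.1419, 0.1114]
tool_rot: [0.993, 0.12, 0.0, -0.0]
force: [1.1, -0.2, -1.9]
opening: 0.0274
grasp_force: 25.0
```

Request:
servo_tool(moves=[[0,0,0,0,0],[0,0,0,-1,0],[0,0,0,0,0],[0.45,0,0,0,0],[0.45,0,0,0,0]])

```text
clock: 18.35
position: [0.6132, 0.1419, 0.1107]
tool_rot: [0.993, 0.12, 0.0, 0.0]
force: [0.1, 0.7, 0.0]
opening: 0.0387
grasp_force: 0.0
```

Request:
servo_tool(moves=[[0.48,0,0,0,0],[0.48,0,0,10,0],[0.48,0,0,25,0],[0.48,0,0,40,0],[0.5,-5,0,35,0]])

```text
clock: 18.85
position: [0.6084, 0.1419, 0.2229]
tool_rot: [0.993, 0.12, 0.0, -0.0]
force: [-0.4, 0.9, 0.5]
opening: 0.0459
grasp_force: 0.0
```

Request:
servo_tool(moves=[[0.7,-22,-8,0,0],[0.9,-42,-15,0,0],[1,-46,-17,0,0],[1,-38,-14,0,0],[1,-18,-6,0,0]])

```text
clock: 19.35
position: [0.4395, 0.0811, 0.2213]
tool_rot: [0.993, 0.12, -0.0, 0.0]
force: [0.6, -0.6, 0.6]
opening: 0.0823
grasp_force: 0.0
```

Request:
servo_tool(moves=[[1,0,0,0,0],[1,0,0,0,0],[1,0,0,0,0],[1,0,0,-20,0],[1,0,0,-20,0]])

```text
clock: 19.85
position: [0.4434, 0.0822, 0.1803]
tool_rot: [0.993, 0.12, 0.001, 0.0]
force: [-0.4, -0.5, -0.4]
opening: 0.0929
grasp_force: 0.0
```

Run:
```python
from h import *
c=cap('wrist','w2'); P=cloud(c).reshape(-1,3);P=P[np.isfinite(P[:,0])]
print(r.observe()['position'])
P=P[np.hypot(P[:,0]-.442,P[:,1]-.082)<.035]
for lo,hi in((.01,.08),(.096,.112)):
    q=P[(P[:,2]>lo)&(P[:,2]<hi)]; print(lo,len(q),q.min(0).round(4),q.max(0).round(4))
```

```text
[0.44167824 0.08202608 0.17722006]
0.01 496 [0.4302 0.0593 0.01  ] [0.4646 0.1049 0.08  ]
0.096 816 [0.4302 0.0709 0.096 ] [0.453  0.0934 0.112 ]
```

Request:
servo_tool(moves=[[1,0,0,-20,0],[1,0,0,-40,0],[1,0,0,-40,0],[1,0,0,-20,0],[1,0,0,-10,0]])

```text
clock: 20.4
position: [0.4421, 0.082, 0.049]
tool_rot: [0.993, 0.12, -0.001, -0.0]
force: [-0.2, 0.8, 0.5]
opening: 0.0928
grasp_force: 0.0
```

Request:
servo_tool(moves=[[1,0,0,0,0],[0.4,0,0,0,0],[0.4,0,0,0,0],[0.4,0,0,0,0],[0.4,0,0,0,0]])

```text
clock: 20.9
position: [0.4426, 0.0819, 0.0513]
tool_rot: [0.993, 0.12, 0.001, 0.0]
force: [0.4, -0.0, 0.5]
opening: 0.0653
grasp_force: 0.0
```

Request:
servo_tool(moves=[[0.4,0,0,0,0],[0.4,0,0,0,0],[0.4,0,0,0,0],[0.4,0,0,0,0],[0.4,0,0,0,0]])

```text
clock: 21.4
position: [0.4423, 0.0819, 0.0507]
tool_rot: [0.993, 0.12, 0.0, 0.0]
force: [0.5, 0.3, 2.3]
opening: 0.0458
grasp_force: 25.0
```

Request:
servo_tool(moves=[[0.3,0,0,10,0],[0.3,0,0,25,0],[0.3,0,0,30,0],[0.3,4,-10,15,0],[0.3,10,-20,0,0]])

```text
clock: 21.9
position: [0.4569, 0.0523, 0.1332]
tool_rot: [0.993, 0.121, 0.002, 0.0]
force: [-0.9, 0.3, -2.3]
opening: 0.0455
grasp_force: 25.0
```

Request:
servo_tool(moves=[[0.3,16,-34,0,0],[0.3,20,-40,0,0],[0.3,20,-40,0,0],[0.3,20,-40,0,0],[0.3,20,-40,0,0]])

```text
clock: 22.4
position: [0.5525, -0.1439, 0.1312]
tool_rot: [0.993, 0.12, -0.0, -0.0]
force: [1.0, -0.2, -1.3]
opening: 0.0458
grasp_force: 25.0
```

Request:
servo_tool(moves=[[0.3,20,-38,0,0],[0.3,18,-28,0,0],[0.3,13,-17,0,0],[0.3,6,-7,0,0],[0.3,0,0,0,0]])

```text
clock: 22.9
position: [0.6092, -0.2323, 0.1306]
tool_rot: [0.993, 0.12, -0.0, -0.0]
force: [-0.3, -0.1, -1.3]
opening: 0.0455
grasp_force: 25.0
```

Run:
```python
from h import *
from scipy.optimize import least_squares
c=cap('scene','s2');s=r.observe(); print(s['position'])
P=cloud(c).reshape(-1,3);P=P[np.isfinite(P[:,0])]; P=P[np.hypot(P[:,0]-.609,P[:,1]+.232)<.05]
for B in (P[(P[:,2]>.088)&(P[:,2]<.12)],P[(P[:,2]>.12)&(P[:,2]<.155)]):
    f=least_squares(lambda q:np.hypot(B[:,0]-q[0],B[:,1]-q[1])-.023,[.609,-.232],loss='soft_l1',f_scale=.002); print(f.x.round(4),len(B))
cv2.imwrite('pics/s2c.png',cv2.resize(c['frame'][90:350,130:400],None,fx=2,fy=2))
```

```text
[ 0.60877736 -0.23152862  0.13056576]
[ 0.6076 -0.2327] 103
[ 0.6077 -0.2329] 95
```

View pics/s2c.png

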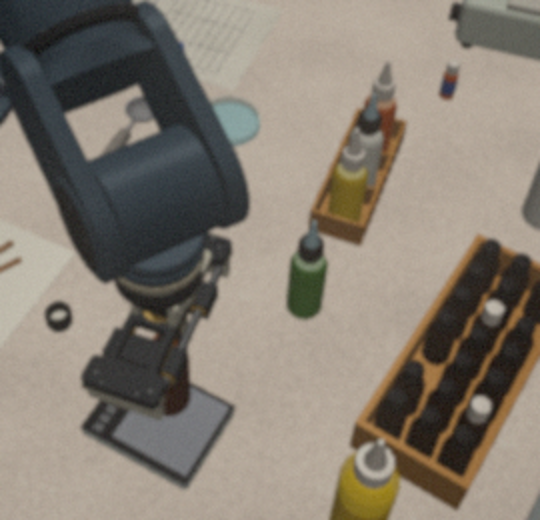

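The crop shows the caddy in the right order (gold nearest the scale, then white, then orange), all upright. The amber bottle hangs upright above the pan at about (175,385) in the crop. I'll lower it 54 mm.

Request:
servo_tool(moves=[[0.3,0,0,-12,0],[0.3,0,0,-18,0],[0.3,0,0,-12,0],[0.3,0,0,-7,0],[0.3,0,0,-3,0]])

```text
clock: 23.45
position: [0.6088, -0.2316, 0.0778]
tool_rot: [0.993, 0.12, -0.001, -0.0]
force: [0.9, -0.1, -1.1]
opening: 0.0457
grasp_force: 25.0
```

Request:
servo_tool(moves=[[0.3,0,0,-1,0],[0.3,0,0,-1,0],[0.3,0,0,0,0],[0.3,0,0,0,0],[0.3,0,0,0,0]])

```text
clock: 23.95
position: [0.6093, -0.2322, 0.0769]
tool_rot: [0.993, 0.12, 0.0, 0.0]
force: [0.2, -0.5, -1.8]
opening: 0.0457
grasp_force: 25.0
```

Request:
servo_tool(moves=[[0.3,0,0,-1,0],[0.3,0,0,0,0],[1,0,0,0,0],[1,0,0,0,0],[1,0,0,0,0]])

```text
clock: 24.45
position: [0.6092, -0.2322, 0.0756]
tool_rot: [0.993, 0.12, 0.0, 0.0]
force: [0.1, -0.1, -0.3]
opening: 0.0648
grasp_force: 0.0
```

Request:
servo_tool(moves=[[1,0,0,0,0],[1,0,0,0,0],[1,0,0,20,0],[1,0,0,40,0],[1,0,0,40,0]])

```text
clock: 24.95
position: [0.6088, -0.232, 0.1763]
tool_rot: [0.993, 0.12, -0.001, -0.0]
force: [0.6, -0.5, 0.2]
opening: 0.0928
grasp_force: 0.0
```

Request:
servo_tool(moves=[[1,-25,5,0,0],[1,-42,8,0,0],[1,-46,9,0,0],[1,-46,9,0,0],[0.6,-30,7,-20,0]])

```text
clock: 25.45
position: [0.4186, -0.1939, 0.157]
tool_rot: [0.993, 0.12, 0.001, 0.001]
force: [1.7, 0.1, -0.7]
opening: 0.0887
grasp_force: 0.0
```

Request:
servo_tool(moves=[[0.6,-7,1,-20,0],[0.6,0,0,-20,0],[0.6,0,0,0,0],[0.6,0,0,0,0],[0.6,0,0,0,0]])

```text
clock: 25.95
position: [0.4138, -0.1934, 0.1165]
tool_rot: [0.993, 0.12, 0.001, 0.0]
force: [0.5, 0.6, 0.1]
opening: 0.0565
grasp_force: 0.0
```

Run:
```python
from h import *
c=cap('wrist','w3'); t=cap('top','t3'); W=cloud(c);T=cloud(t)
print(r.observe()['position'])
for n,P in(('w',W),('t',T)):
    P=P.reshape(-1,3);P=P[np.isfinite(P[:,0])]
    Q=P[(np.hypot(P[:,0]-.413,P[:,1]+.193)<.03)&(P[:,2]>.018)&(P[:,2]<.035)]
    if len(Q): print(n,len(Q),Q.min(0),Q.max(0),cv2.minEnclosingCircle((Q[:,:2]*1000).astype(np.float32)))
    Q=P[(np.hypot(P[:,0]-.391,P[:,1]-.203)<.06)&(P[:,2]>.008)&(P[:,2]<.03)]
    if n=='t' and len(Q): print('dish',cv2.minEnclosingCircle((Q[:,:2]*1000).astype(np.float32)))
hsv=cv2.cvtColor(t['frame'],cv2.COLOR_BGR2HSV); m=cv2.inRange(hsv,(80,30,60),(110,255,255));m[:,:170]=0;m[:,225:]=0;m[:210]=0;m[262:]=0
k=cv2.moments(m,True);print('dish colour',ray(t,k['m10']/k['m00'],k['m01']/k['m00'],.005),k['m00'])
a=np.load('c0.npz')['sf'];
```

```text
[ 0.4137284  -0.19334323  0.11639535]
w 553 [ 0.39701959 -0.20730287  0.01802513] [ 0.42707332 -0.17718553  0.02597165] ((411.6076354980469, -192.18917846679688), 15.721087455749512)
dish ((390.63629150390625, 203.19825744628906), 45.00483703613281)
dish colour [0.38913146 0.20392091 0.005     ] 607.0
```

View pics/w3.png

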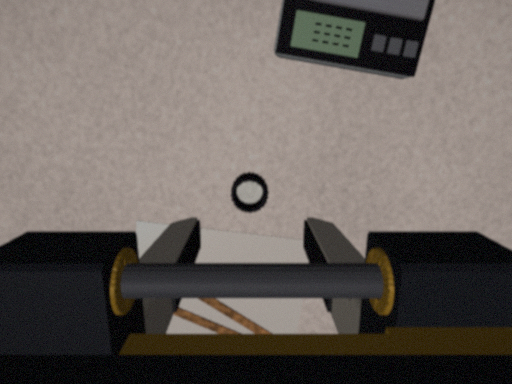

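The wrist view shows the cap open side up at (250,192), measured at (0.412,-0.192). I'll descend to TCP z = 0.013.

Request:
servo_tool(moves=[[0.6,-2,1,-15,0],[0.6,0,0,-30,0],[0.6,0,0,-30,0],[0.6,0,0,-18,0],[0.6,0,0,-8,0]], grip_force=15)

```text
clock: 26.55
position: [0.4109, -0.1919, 0.0136]
tool_rot: [0.993, 0.12, -0.001, -0.0]
force: [-0.3, 0.2, 0.6]
opening: 0.0556
grasp_force: 0.0
```

Request:
servo_tool(moves=[[0.6,0,0,0,0],[0.6,0,0,-3,0],[0.1,0,0,0,0],[0.1,0,0,0,0],[0.1,0,0,0,0]])

```text
clock: 27.05
position: [0.4114, -0.1923, 0.0121]
tool_rot: [0.993, 0.12, 0.0, 0.0]
force: [-0.8, 0.2, -0.5]
opening: 0.0365
grasp_force: 0.0
```

Request:
servo_tool(moves=[[0.1,0,0,0,0],[0.1,0,0,0,0],[0.1,0,0,0,0],[0.1,0,0,0,0],[0.1,0,0,10,0]])

```text
clock: 27.55
position: [0.4107, -0.1918, 0.0213]
tool_rot: [0.993, 0.12, -0.001, -0.001]
force: [-0.9, 0.8, -0.9]
opening: 0.0296
grasp_force: 15.0
```

Request:
servo_tool(moves=[[0.1,0,0,25,0],[0.1,0,10,30,0],[0.1,0,25,20,0],[0.1,-2,40,0,0],[0.1,-3,45,0,0]])

```text
clock: 28.05
position: [0.4065, -0.0715, 0.0978]
tool_rot: [0.993, 0.119, 0.001, 0.0]
force: [1.1, 0.5, -0.8]
opening: 0.0298
grasp_force: 15.0
```

Request:
servo_tool(moves=[[0.1,-3,45,0,0],[0.1,-3,45,0,0],[0.1,-3,45,0,0],[0.1,-3,45,0,0],[0.1,-3,40,0,0]])

```text
clock: 28.55
position: [0.3907, 0.1499, 0.0973]
tool_rot: [0.993, 0.12, 0.0, -0.0]
force: [0.4, -0.1, -0.0]
opening: 0.0297
grasp_force: 15.0
```

Request:
servo_tool(moves=[[0.1,-1,30,0,0],[0.1,0,17,0,0],[0.1,0,8,0,0],[0.1,0,0,0,0],[0.1,0,0,-20,0]])

```text
clock: 29.05
position: [0.3914, 0.2028, 0.0781]
tool_rot: [0.993, 0.12, 0.002, -0.0]
force: [0.2, -0.1, -0.1]
opening: 0.0297
grasp_force: 15.0
```

Run:
```python
from h import *
c=cap('scene','s4'); w=cap('wrist'); print(r.observe()['position'])
P=cloud(w).reshape(-1,3);P=P[np.isfinite(P[:,0])]
Q=P[(np.hypot(P[:,0]-.391,P[:,1]-.203)<.06)&(P[:,2]>.008)&(P[:,2]<.02)]
print('dish w',len(Q),cv2.minEnclosingCircle((Q[:,:2]*1000).astype(np.float32)) if len(Q) else '')
for n in 's':
    v=cv2.resize(c['frame'][60:260,150:400],None,fx=1.4,fy=1.4); w2=cv2.resize(w['frame'],(400,300)); o=np.zeros((300,760,3),np.uint8); o[:280,:350]=v; o[:,360:]=w2; cv2.imwrite('pics/m4.png',o)
```

```text
[0.38923187 0.20161302 0.07544644]
dish w 1196 ((388.7064514160156, 203.8188018798828), 44.970314025878906)
```

View pics/m4.png

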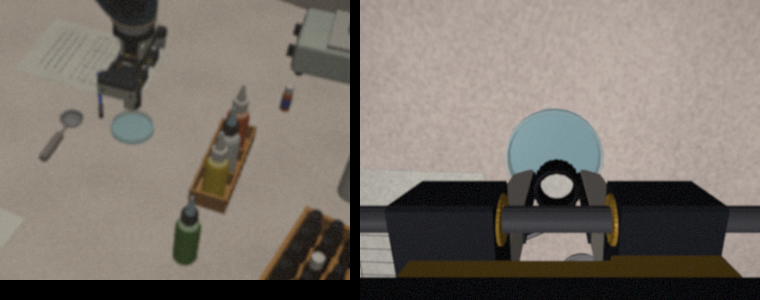

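The cap is held level between the fingers (555,183) above the dish (555,150), whose centre measures (0.389,0.204). I'll lower and release with a small opening.

Request:
servo_tool(moves=[[0.1,-1,1,-15,0],[0.1,0,0,-20,0],[0.1,0,0,-15,0],[0.1,0,0,-8,0],[0.1,0,0,-2,0]])

```text
clock: 29.65
position: [0.3891, 0.2033, 0.0165]
tool_rot: [0.993, 0.12, -0.001, 0.0]
force: [1.5, -0.5, -0.3]
opening: 0.0295
grasp_force: 15.0
```

Request:
servo_tool(moves=[[0.1,0,0,0,0],[0.1,0,0,-1,0],[0.1,0,0,-1,0],[0.1,0,0,0,0],[0.1,0,0,0,0]])

```text
clock: 30.15
position: [0.3894, 0.204, 0.0149]
tool_rot: [0.993, 0.12, 0.0, -0.0]
force: [0.1, -0.8, 2.1]
opening: 0.0295
grasp_force: 15.0
```

Contact shows as a 2 N upward force. Releasing and retreating.

Request:
servo_tool(moves=[[0.4,0,0,0,0],[0.4,0,0,0,0],[0.4,0,0,0,0],[0.4,0,0,10,0],[0.4,0,0,30,0]])

```text
clock: 30.65
position: [0.3879, 0.2034, 0.054]
tool_rot: [0.993, 0.12, -0.002, 0.001]
force: [0.1, -0.7, 1.0]
opening: 0.0374
grasp_force: 0.0
```

Request:
servo_tool(moves=[[0.4,0,0,45,0],[0.4,0,0,45,0],[0.4,0,0,45,0],[0.4,0,-40,20,0],[0.4,0,-45,0,0]])

```text
clock: 31.15
position: [0.3902, 0.1188, 0.2131]
tool_rot: [0.993, 0.122, 0.003, -0.0]
force: [1.4, -0.2, -0.2]
opening: 0.0372
grasp_force: 0.0
```

Request:
servo_tool(moves=[[0.4,-10,-45,0,0],[0.4,-10,-45,0,0],[0.4,-10,-30,0,0],[0.4,0,0,0,0],[0.4,0,0,0,0]])

```text
clock: 31.65
position: [0.3592, -0.0013, 0.2102]
tool_rot: [0.993, 0.119, 0.0, 0.0]
force: [-0.2, 0.6, -0.6]
opening: 0.0372
grasp_force: 0.0
```

Run:
```python
from h import *
from scipy.optimize import least_squares
t=cap('top','t5'); c=cap('scene','s5'); print(r.observe()['position'])
C=[cloud(k).reshape(-1,3) for k in(t,c)]; C=[P[np.isfinite(P[:,0])] for P in C]
for n,x,y,R,lo,hi in(('gold',.612,.142,.022,.045,.085),('white',.6,.208,.022,.045,.085),('orange',.585,.274,.022,.045,.085),('amber',.609,-.232,.023,.035,.1),('green',.6415,-.004,.022,.01,.08),('vial',.621,.439,.011,.008,.05),('cap',.389,.204,.015,.016,.035)):
    o=[]
    for P in C:
        B=P[(np.hypot(P[:,0]-x,P[:,1]-y)<R+.015)]; zm=B[:,2].max() if len(B) else 0; B=B[(B[:,2]>lo)&(B[:,2]<hi)]
        if len(B)<8: o.append(None);continue
        f=least_squares(lambda q:np.hypot(B[:,0]-q[0],B[:,1]-q[1])-R,[x,y],loss='soft_l1',f_scale=.002)
        o.append((f.x.round(4).tolist(),len(B),round(float(zm),3)))
    print(n,o)
a=cv2.resize(t['frame'][120:270,110:430],(800,375)); cv2.imwrite('pics/t5c.png',a)
```

```text
[ 0.35940545 -0.00041248  0.20990104]
gold [([0.6155, 0.142], 55, 0.167), ([0.612, 0.1422], 179, 0.166)]
white [([0.6017, 0.2092], 60, 0.166), ([0.5976, 0.2088], 72, 0.164)]
orange [([0.5872, 0.274], 61, 0.166), ([0.5834, 0.2737], 59, 0.168)]
amber [([0.6111, -0.233], 108, 0.139), ([0.6077, -0.2322], 308, 0.142)]
green [([0.6432, -0.0042], 92, 0.161), ([0.6396, -0.0034], 309, 0.161)]
vial [([0.6227, 0.4387], 49, 0.068), ([0.6189, 0.439], 85, 0.07)]
cap [([0.3918, 0.2029], 42, 0.03), ([0.3895, 0.2025], 79, 0.03)]
```

View pics/t5c.png

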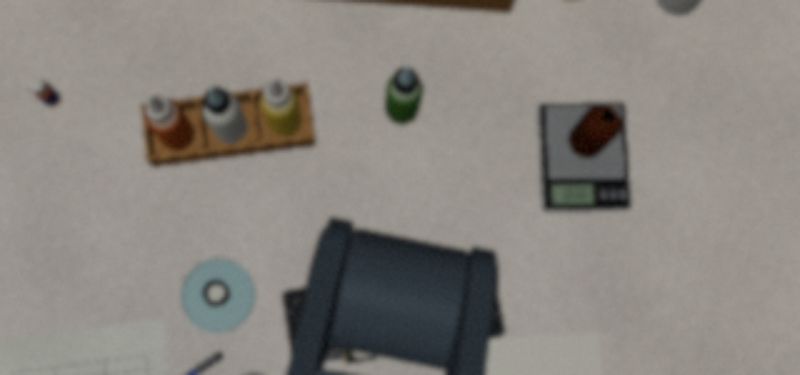

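View pics/s5.png

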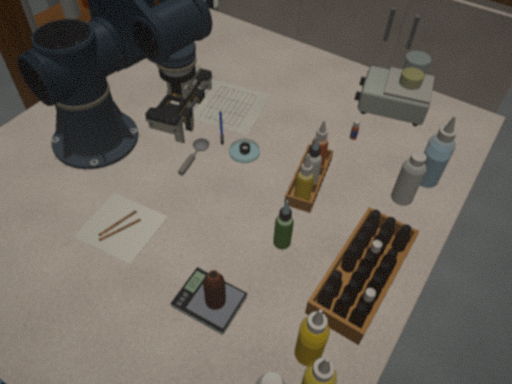

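The crop shows gold, white and orange upright in the caddy. The cap is central in the dish at (217,293), and the amber bottle stands on the pan. All measured positions are within a few mm of target, and the green bottle and the vial have not moved. I'll hand in the job.

```bash
python3 -c "
from cell import r
print(r.sign_off())"
```

```text
the job is handed in; nothing more can be done
None
```

I handed the job in at about 32 s on the robot's clock, and the hand-in gave no verdict. By the last camera check, the amber bottle is on the pan, the cap is open side up in the dish, and the gold, white and orange bottles stand in order from the scale's end, all within a few mm of target; the green bottle and the vial have not moved.

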